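Draw the plunger from the clay extruder

TASK

Take the clay extruder apart for washing: draw the plunger straight out of its sloping barrel, keeping it in line with the barrel so that it does not bind, and lay it down gently, level, in the tray that holds the other extruder parts (the round steel dies and the ring nut), not the one with the wooden tools. Do not drop it, and leave everything else where it is.

Things in the scene. Friction and masses are not known exactly. Their poses are not given: they have to be found in the camera images.
- extruder: The extruder's painted steel stand, bolted to the bench (fixed): base plate 210 x 110 x 12 mm with a sloping bed; origin at the centre of the base's underside, x along the plate (the barrel rises towards its +x), y across, z up.
- barrel: Aluminium tube 130 mm long, 52 mm outside, 45 mm bore (3 mm wider than the ram), clamped on the stand, its axis 40 degrees above the bench. Origin on its axis at the lower, closed end (with a dark ring nut 66 mm across); z runs up along the axis to the open mouth, 130 mm from the origin; y is level.
- barrel_mouth (a point): Centre of the barrel's open upper mouth.
- plunger: Plunger, 204 mm long, 0.13-0.25 kg, loose in the barrel, resting fully home. Origin: centre of its lower end face; z along its length towards the handle; centre of mass near z = 97 mm. White ram 42 mm across, z 0 to 118 mm, all in the barrel at the start; aluminium collar 56 mm across, z 118-128, rests on the mouth; wooden handle z 132-204. Slides easily; falls back if let go.
- plunger_grip (a point): Centre of the plunger's wooden handle, on its axis at z = 168 mm. The handle is a bar 72 mm long, 26 mm thick across its flat sides (along the plunger's y, level at the start) and 34 mm deep (along its x, which starts square to the barrel, pointing down and away). The plunger comes free when drawn 118 mm along the barrel's axis.
- plunger_end (a point): End of the plunger's handle, on its axis, 204 mm from the lower end face.
- parts_tray: Grey plastic tray, fixed, 300 (x) x 200 (y) x 45 mm high outside, walls and floor 4 mm; origin at the centre of its underside, x lengthwise. Two round steel dies and a dark ring nut lie along its -y side (y < -25 mm); the floor from y = -25 to 96 mm is clear. Lying there, the plunger rests on its collar and its lower end, its handle's axis about 35 mm above the underside.
- tool_tray: A like grey tray, same frame and size, holding wooden tools. Not for the plunger.
- die_round: Steel die, a disc 58 mm across and 6 mm thick with a round opening, lying in parts_tray; origin at the centre of its underside.
- die_slot: Steel die of the same size with a slot, lying in parts_tray; origin at the centre of its underside.
- ring_nut: Dark steel ring 66 mm outside, 48 mm inside, 24 mm high, lying in parts_tray; origin at the centre of its underside.
- rib: Flat wooden potter's rib 125 x 50 x 7 mm, lying in tool_tray; origin at the centre of its underside.
- wood_knife: Wooden modelling knife 165 mm long, 10 mm high, lying in tool_tray; origin on its underside, along x.
- bisque_cup: Unglazed cup, 74 mm across, 85 mm high, standing on the bench; origin at the centre of its underside.
- bisque_bowl: Unglazed bowl, 100 mm across, 50 mm high, standing on the bench; origin at the centre of its underside.
- slip_jar: Clear jar with a white lid, 72 mm across, 90 mm high, standing on the bench; origin at the centre of its underside.
Things that resemble listed ones, but are neither listed nor needed, are in the scene too. Of the things that look like the plunger, the larger one is meant.

How it is judged:
By the outcome, as a careful person would: the job done as asked, in the order asked, and still so for the second after the job is handed in, with the robot touching nothing.
It also fails if it takes over 43 s, if anything falls off the work surface, if the arm or the gripper's body presses on something with over 40 N, if the wrist force passes 120 N, or if a joint passes its speed limit or range.

ROBOT

A 6-joint arm with a two-finger parallel gripper is mounted at the origin on the work surface. World frame = base frame: x ahead of the robot, y to its left, z up, the work surface at z = 0. Lengths are in m, angles in rad, forces in N, time in s.
With the tool pointing down it reaches from about 0.35 to 0.775 m from the base axis. Payload 5.5 kg.
Tool frame: the origin (TCP) lies on the centre line of the jaws, within the pads' length; the fingertips stand 11 mm ahead of it and the grasp point (between the pads) lies 8 mm behind it; z points along the fingers, y is the line along which they close (so a half turn about z gives the same grasp; the last joint's range is limited). The gripper opens to 85 mm and grips with 20 to 120 N. Pads are 22 mm wide; open, the fingers measure 114 mm over their backs; the gripper's body (76 mm by 85 mm) begins 54 mm behind the grasp point. The pads swing forward as they close: fully open they stand 13 mm farther back than shut.
Start: joints at [1.146, 0.313, 0.046, 1.304, 0, 1.431], TCP at [0.162, 0.552, 0.22] pointing down, gripper open.
Joint ranges: [-2.76, 2.76], [-0.86, 1.69], [-1.03, 1.26], [-2.2, 2.34], [-1.47, 1.5], [-3.14, 3.14]. Speed limits (rad/s): [2.57, 2.57, 3.14, 3.14, 3.14, 3.14].

INTERFACE

Orientations are given as a unit quaternion [w, x, y, z].
In Python, from workcell import get_state, eyes, env gives the robot as it stands.
- The arm moves only by the shell command python3 -m inch 'ROWS' [OPENING] [FORCE]. ROWS is JSON, one flat list of numbers, 4 for each row, row after row: the shift along the tool's x, y, z in cm, then the turn about the tool's z in rad. A call has exactly 5 rows; each row shifts and turns the commanded pose from where the row before left it, along the tool's axes as they then stand; what a row does not reach is not made up. A row lasts 1/12 s, in which the tool goes at most 41.7 mm and 7.16 degrees, less where a joint would pass 70% of its speed; a pose out of reach is approached as far as the arm can. A call is refused whole if a number of a shift passes 4.17 or a number of a turn 0.125, either way. A call with a gripper value outside its range is refused whole. OPENING is the opening, from -1 (shut) to 1 (fully open), set as the call begins (- or left out, the last holds). The fingers move at their own pace and stop on an object; FORCE is the grip in N (left out, the last holds). Time passes only in rows, so rows that do not move let the fingers close, or fill a call up. It gives the time, the measured TCP pose, the force, the opening and the grip force at its end, in the units of the state.
- get_state(): the state, without advancing time (a new reading comes with each control period).
- eyes.read_camera(name): name is "scene" or "side" or "wrist"; returns the picture (480x640x3 uint8, red, green, blue); there is no depth.
- eyes.camera_info(name): a dict with "fovy" (degrees; the focal length in pixels is half the picture's height over the tangent of half this angle, whatever the lens; pixels are square), "cx", "cy" (the principal point, pixels), "D" ([k1, k2, p1, p2, k3] as OpenCV has them; the pictures are not rectified), "xyz" and "orientation" of the camera in the world. Camera axes: x right, y down, z forward; pixel columns grow to the right and rows downward; lengths in m; the calibration is good to about 2 mm. A picture is of the moment at which its call begins: read the wrist's pose just before it. camera_info takes no time and is no camera call; for the wrist camera it gives the pose at the moment of the call.
- env.hand_in(): hands the job in; it is judged then, once.
The state is a dict: "clock": time; "joint_pos": joint angles; "qvel": joint speeds; "tau": joint torques, N m; "tcp_pos": TCP position; "orientation": TCP orientation; "wrist_force": force on the tool from outside, world axes, zero at the start; "ft_torque": the same for the moment, N m; "finger_gap": finger opening in m; "grip_force": force on a finger pad.
Only numpy, scipy, OpenCV 4.12 (cv2) and the standard library are available. Lean on these libraries where they do the work, as an engineer would, in place of code of your own. Each camera call takes 0.05 s, during which the arm holds its last target. There are 200 camera calls.

## Working session

There is one attempt and no reset: what is moved stays moved. The work goes in short steps, Python scripts to look and compute and a shell command to move; the robot and the scene stay as the last step left them, time stands still between calls to the robot, and variables do not carry over. Pictures are saved under pics/ and viewed, at most 10 in all, crops included, and the job is handed in when it is done.

```bash
mkdir -p pics; ls; python3 - <<'E'
from workcell import get_state, eyes, env
import cv2
for n in ("scene","side"):
    im=eyes.read_camera(n); cv2.imwrite(f"pics/{n}0.png",im[:,:,::-1]); print(n,eyes.camera_info(n))
print(eyes.camera_info("wrist")); print(get_state())
E
```

```text
pics
scene {'fovy': 42.55535313015342, 'cx': 323.8384512810429, 'cy': 248.01604819331166, 'D': array([0.0017891, 0.       , 0.       , 0.       , 0.       ]), 'xyz': array([1.53153972, 0.20850543, 0.95369011]), 'orientation': array([-0.29027359,  0.56614314,  0.68573376, -0.35354264])}
side {'fovy': 48.26013948594267, 'cx': 317.60573161133925, 'cy': 235.4440011788172, 'D': array([-0.06701702,  0.        ,  0.        ,  0.        ,  0.        ]), 'xyz': array([ 0.16981936, -0.72051446,  0.98595047]), 'orientation': array([-0.35036939,  0.92191886, -0.15204788,  0.06471751])}
{'fovy': 61.50055533615903, 'cx': 322.68404476819796, 'cy': 239.83855595678511, 'D': array([-0.02796423,  0.        ,  0.        ,  0.        ,  0.        ]), 'xyz': array([0.08401136, 0.57434703, 0.37332751]), 'orientation': array([0.12737027, 0.78988733, 0.59235697, 0.09469969])}
{'clock': 0.1, 'joint_pos': array([1.14638866e+00, 3.13908280e-01, 4.50955064e-02, 1.30363610e+00,
       2.03438012e-05, 1.43122977e+00]), 'qvel': array([ 0.00173313, -0.00233256,  0.00229232, -0.00137322,  0.00046441,
       -0.00117229]), 'tau': array([ 3.23704669e-03, -4.81725955e+01,  2.99243796e+01,  1.27347931e-02,
       -6.69764131e-05, -3.48278590e-06]), 'tcp_pos': array([0.16135995, 0.55138738, 0.21910896]), 'orientation': array([-2.39693045e-04,  1.41939537e-01,  9.89874985e-01, -7.90808996e-04]), 'wrist_force': array([-0.33066473,  1.42594555,  0.6410959 ]), 'ft_torque': array([-0.00957152,  0.0282697 ,  0.03785817]), 'grip_force': 0.0, 'finger_gap': 0.08512448497728453}
```

View pics/scene0.png

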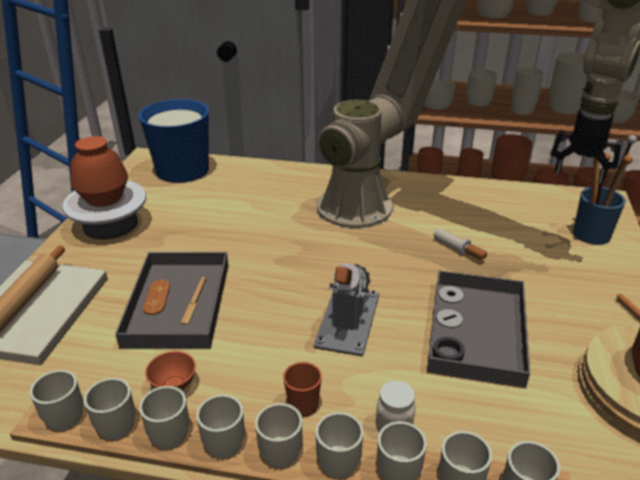

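View pics/side0.png

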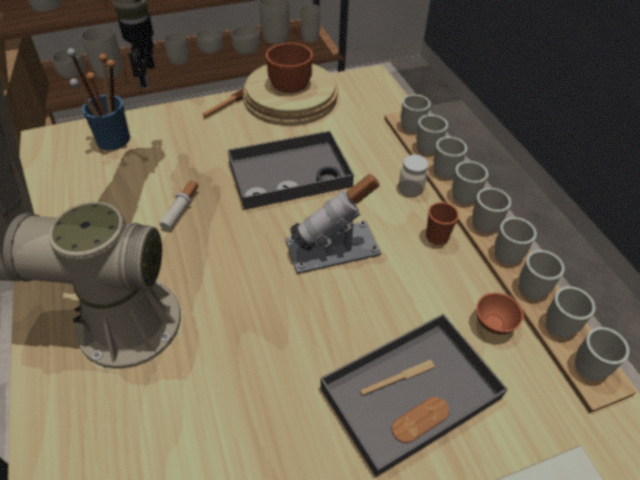

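The scene view shows the extruder at about (345,300), its wooden handle at (344,274), and the parts tray with dies and nut at (430-527, 273-380). In the side view the handle runs from (355,195) to (375,183), and the parts tray's corners are near (230,150), (340,135), (352,185) and (245,205). I'll enlarge these areas and extract the masks.

```bash
cat > h.py <<'E'
import numpy as np, cv2
from scipy.spatial.transform import Rotation as R
from workcell import get_state, eyes, env
def rot(q): return R.from_quat([q[1],q[2],q[3],q[0]]).as_matrix()
def ray(ci,px):
    f=240/np.tan(np.radians(ci["fovy"]/2)); K=np.array([[f,0,ci["cx"]],[0,f,ci["cy"]],[0,0,1]])
    u=cv2.undistortPoints(np.array(px,float).reshape(-1,1,2),K,np.array(ci["D"],float)).reshape(-1,2)
    d=np.c_[u,np.ones(len(u))]@rot(ci["orientation"]).T
    return np.array(ci["xyz"]),d/np.linalg.norm(d,axis=1)[:,None]
def plane(ci,px,z):
    o,d=ray(ci,px); return o+d*((z-o[2])/d[:,2])[:,None]
def proj(ci,P):
    f=240/np.tan(np.radians(ci["fovy"]/2)); K=np.array([[f,0,ci["cx"]],[0,f,ci["cy"]],[0,0,1]])
    M=rot(ci["orientation"]).T; P=np.atleast_2d(P).astype(float)
    return cv2.projectPoints(P,cv2.Rodrigues(M)[0],-M@np.array(ci["xyz"]),K,np.array(ci["D"],float))[0].reshape(-1,2)
def tri(c1,p1,c2,p2):
    o1,d1=ray(c1,[p1]);o2,d2=ray(c2,[p2]);d1=d1[0];d2=d2[0]
    s=np.linalg.lstsq(np.c_[d1,-d2],o2-o1,rcond=None)[0]
    a=o1+s[0]*d1;b=o2+s[1]*d2; return (a+b)/2,np.linalg.norm(a-b)
E
python3 - <<'E'
from h import *
a=cv2.imread("pics/scene0.png");b=cv2.imread("pics/side0.png")
A=cv2.resize(a[255:385,310:390],None,fx=4.6,fy=4.6,interpolation=cv2.INTER_CUBIC)
B=cv2.resize(b[165:285,275:395],None,fx=3.5,fy=3.5,interpolation=cv2.INTER_CUBIC)
B=cv2.copyMakeBorder(B,0,A.shape[0]-B.shape[0],0,0,cv2.BORDER_CONSTANT)
cv2.imwrite("pics/c1.png",np.hstack([A,B])); print(A.shape,B.shape)
for n,im,(x0,y0,x1,y1) in(("scene",a,(310,255,390,300)),("side",b,(340,165,395,220))):
    s=cv2.cvtColor(im[y0:y1,x0:x1],cv2.COLOR_BGR2HSV)
    m=cv2.inRange(s,(0,120,40),(14,255,255))
    k,l,st,c=cv2.connectedComponentsWithStats(m)
    i=1+st[1:,4].argmax(); print(n,st[i],c[i]+[x0,y0]); 
    ys,xs=np.nonzero(l==i); print(cv2.boxPoints(cv2.minAreaRect(np.c_[xs+x0,ys+y0].astype(np.float32))))
cs=eyes.camera_info("scene");cd=eyes.camera_info("side")
print(plane(cs,[(440,273),(523,282),(527,380),(429,368)],.045).round(3))
print(plane(cd,[(229,151),(339,134),(352,184),(245,206)],.045).round(3))
print("dies sc",plane(cs,[(451,294),(450,318)],.01).round(3))
E
```

```text
(598, 368, 3) (598, 420, 3)
scene [ 25  11  16  18 216] [342.45833333 274.82407407]
[[334.      281.     ]
 [336.54053 265.75677]
 [351.13513 268.1892 ]
 [348.5946  283.43243]]
side [  8  10  30  28 428] [362.26401869 188.05841121]
[[344.90118 191.95532]
 [369.48474 171.9812 ]
 [379.02826 183.72708]
 [354.4447  203.7012 ]]
[[0.333 0.258 0.045]
 [0.331 0.451 0.045]
 [0.644 0.438 0.045]
 [0.648 0.248 0.045]]
[[0.325 0.439 0.045]
 [0.638 0.416 0.045]
 [0.597 0.21  0.045]
 [0.316 0.218 0.045]]
dies sc [[0.364 0.288 0.01 ]
 [0.45  0.288 0.01 ]]
```

View pics/c1.png

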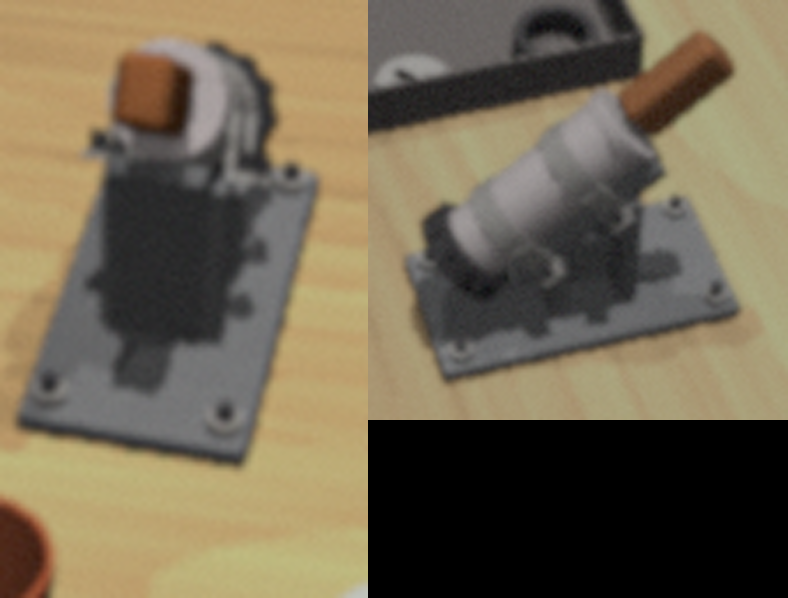

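The crop shows the plate corners clearly, with the handle's end face at crop (150,90) on the left and about (714,54) on the right.

```bash
python3 - <<'E'
from h import *
cs=eyes.camera_info("scene");cd=eyes.camera_info("side")
S=lambda x,y:(310+(x-1.8)/4.6,255+(y-1.8)/4.6); D=lambda x,y:(275+(x-368-1.2)/3.5,165+(y-1.2)/3.5)
ps=plane(cs,[S(317,180),S(243,455),S(20,418)],.012)
pd=plane(cd,[D(447,372),D(740,305),D(690,197),D(407,258)],.012)
print(ps.round(4));print(pd.round(4))
v=ps[1]-ps[0];w=ps[1]-ps[2];print("yaw scene",np.arctan2(v[1],v[0]),np.arctan2(w[1],w[0])-np.pi/2,"lens",np.linalg.norm(v),np.linalg.norm(w),"c",(ps[0]+ps[2])/2)
v=pd[1]-pd[0];v2=pd[2]-pd[3];print("yaw side",np.arctan2(v[1],v[0]),np.arctan2(v2[1],v2[0]),np.linalg.norm(v),"c",pd.mean(0))
print("end",tri(cs,S(150,88),cd,D(714,54)))
print(tri(cs,S(170,85),cd,D(676,82)))
E
```

```text
[[0.3979 0.119  0.012 ]
 [0.6008 0.1091 0.012 ]
 [0.5966 0.0033 0.012 ]]
[[3.845e-01 8.400e-03 1.200e-02]
 [5.907e-01 3.000e-04 1.200e-02]
 [5.970e-01 1.044e-01 1.200e-02]
 [3.884e-01 1.124e-01 1.200e-02]]
yaw scene -0.048663068750605824 -0.03931046555433859 lens 0.2031092862916828 0.10587765474433945 c [0.49724066 0.06118629 0.012     ]
yaw side -0.03911656213151473 -0.03816898028587362 0.20632375876996772 c [0.49017679 0.0563906  0.012     ]
end (array([0.57603406, 0.05719591, 0.19838621]), np.float64(0.0035708970631541676))
(array([0.5518102 , 0.06068338, 0.18051462]), np.float64(0.007638025570412168))
```

```bash
python3 -m inch '[0,0,-4,-0.1215, 0,0,-4,-0.1215, -2.5,-3,0,0, -2.5,-3,0,0, -2.5,-3,0,0]' 1 100; python3 -m inch '[-2.5,-3,0,0, -2.5,-3,0,0, -2.5,-3,0,0, -2.5,-3,0,0, -2.5,-3,0,0]'; python3 -m inch '[-2.5,-3,0,0, -2.5,-3,0,0, -2.5,-3,0,0, -2.5,-3,0,0, -2.5,-3,0,0]'; python3 -m inch '[-2.5,-3,0,0, -0.7,0,0,0, 0,0,0,0, 0,0,0,0, 0,0,0,0]'
python3 - <<'E'
from h import *
s=get_state(); ci=eyes.camera_info("wrist"); im=eyes.read_camera("wrist"); cv2.imwrite("pics/w1.png",im[:,:,::-1])
np.save("w1.npy",dict(ci),allow_pickle=True); print(ci,s["tcp_pos"],s["orientation"],s["joint_pos"],s["wrist_force"])
E
```

```text
clock: 0.52
tcp_pos: [0.2333, 0.4585, 0.3004]
orientation: [0.0, 0.02, 1.0, 0.001]
wrist_force: [0.7, 0.3, -1.2]
finger_gap: 0.0856
grip_force: 0.0
clock: 0.93
tcp_pos: [0.3518, 0.302, 0.2997]
orientation: [-0.0, 0.021, 1.0, -0.0]
wrist_force: [1.1, 0.9, -0.3]
finger_gap: 0.0852
grip_force: 0.0
clock: 1.35
tcp_pos: [0.4706, 0.1468, 0.2997]
orientation: [-0.0, 0.021, 1.0, 0.0]
wrist_force: [1.3, 0.4, 0.1]
finger_gap: 0.0852
grip_force: 0.0
clock: 1.77
tcp_pos: [0.4997, 0.1182, 0.2997]
orientation: [-0.001, 0.02, 1.0, 0.0]
wrist_force: [0.1, -0.2, 0.4]
finger_gap: 0.0852
grip_force: 0.0
{'fovy': 61.50055533615903, 'cx': 322.68404476819796, 'cy': 239.83855595678511, 'D': array([-0.02796423,  0.        ,  0.        ,  0.        ,  0.        ]), 'xyz': array([0.41927246, 0.12152872, 0.45402253]), 'orientation': array([0.11400488, 0.71200708, 0.68409613, 0.10982391])} [0.49973643 0.1181626  0.2997143 ] [-5.69322917e-04  2.03110807e-02  9.99793538e-01  1.33727600e-04] [7.55291962e-02 1.83408976e-01 6.97800197e-02 1.45827520e+00
 3.75190446e-04 1.16153950e-01] [ 0.06146651 -0.15768168  0.35158943]
```

View pics/w1.png

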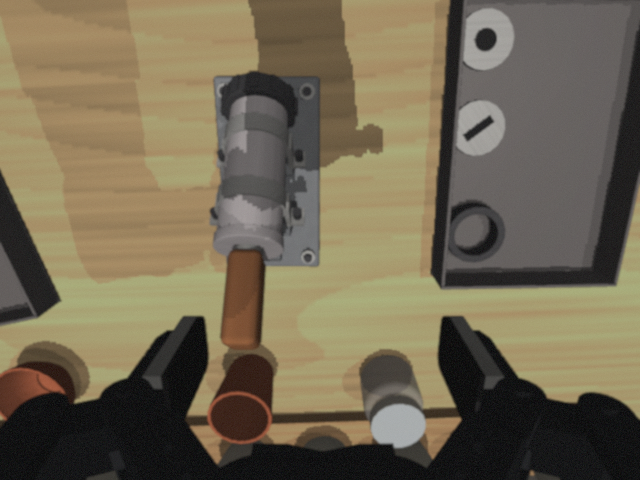

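The wrist view shows the handle from (247,250) to (241,347), the plate corners at (215,77), (320,77) and (319,265), and the tray's inner floor from about (470,270) to (590,270).

```bash
python3 - <<'E'
from h import *
ci=np.load("w1.npy",allow_pickle=True).item(); im=cv2.imread("pics/w1.png")
s=cv2.cvtColor(im,cv2.COLOR_BGR2HSV); m=cv2.inRange(s,(0,110,40),(14,255,255)); m[:245]=0;m[350:]=0;m[:,:210]=0;m[:,275:]=0
k,l,st,c=cv2.connectedComponentsWithStats(m); i=1+st[1:,4].argmax(); print(st[i],c[i])
mid=[];
for y in range(258,340,6):
    x=np.nonzero(l[y]==i)[0]; mid.append((x.min(),x.max(),y))
mid=np.array(mid,float);print(mid[::3].tolist())
# handle centreline: line from image, plane through camera; intersect with barrel vertical plane
px=np.c_[(mid[:,0]+mid[:,1])/2,mid[:,2]]
o,d=ray(ci,px); n=np.linalg.svd(d)[2][2]
pl=plane(ci,[(215,77),(320,77),(319.5,266)],.012); print("plate",pl.round(4))
v=pl[2]-pl[1]; print("yaw",np.arctan2(v[1],v[0]),np.linalg.norm(v),"c",(pl[0]+pl[2])/2)
# yaw of axis given slope 40deg: n.(c40 cos w, c40 sin w, s40)=0
from scipy.optimize import brentq
c40,s40=np.cos(np.radians(40)),np.sin(np.radians(40))
f=lambda w:n@np.array([c40*np.cos(w),c40*np.sin(w),s40]); print("yaw from handle",brentq(f,-.5,.5))
for z in(.17,.18,.19): print(z,"y mid-edge",[plane(ci,[((r[0]+r[1])/2,r[2])],z)[0].round(4).tolist() for r in mid[[0,6,13]]])
print("end top edge",plane(ci,[(241,347)],.211))
# handle edge corners
print("tray rim in:",plane(ci,[(462,0),(441,272),(620,270),(640,150)],.045).round(4))
print("tray floor corner",plane(ci,[(470,268),(590,272)],.004).round(4))
print("dies/nut",plane(ci,[(487,39),(480,128)],.010).round(4),plane(ci,[(475,229)],.028).round(4))
E
```

```text
[ 221  250   43  100 3546] [242.85815003 300.26198534]
[[229.0, 261.0, 258.0], [228.0, 262.0, 276.0], [226.0, 260.0, 294.0], [224.0, 260.0, 312.0], [222.0, 259.0, 330.0]]
plate [[0.3848 0.0127 0.012 ]
 [0.3894 0.1202 0.012 ]
 [0.5969 0.1109 0.012 ]]
yaw -0.04477120912211087 0.20774555921430518 c [0.490853   0.06178559 0.012     ]
yaw from handle -0.0342762901019245
0.17 y mid-edge [[0.5247, 0.0589, 0.17], [0.5544, 0.0543, 0.17], [0.5916, 0.048, 0.17]]
0.18 y mid-edge [[0.521, 0.0611, 0.18], [0.5497, 0.0567, 0.18], [0.5855, 0.0506, 0.18]]
0.19 y mid-edge [[0.5173, 0.0633, 0.19], [0.5449, 0.059, 0.19], [0.5795, 0.0532, 0.19]]
end top edge [[0.57551535 0.0583844  0.211     ]]
tray rim in: [[0.331  0.2511 0.045 ]
 [0.5962 0.2448 0.045 ]
 [0.6023 0.4455 0.045 ]
 [0.4709 0.4414 0.045 ]]
tray floor corner [[0.6101 0.2921 0.004 ]
 [0.6217 0.4407 0.004 ]]
dies/nut [[0.3594 0.2895 0.01  ]
 [0.4463 0.2888 0.01  ]] [[0.5535 0.285  0.028 ]]
```

```bash
python3 -m inch '[-2.85,-2.9,0,0, -2.85,-2.9,0,0, 0,0,4,0, 0,0,0,0, 0,0,0,0]'
python3 - <<'E'
from h import *
s=get_state(); ci=eyes.camera_info("wrist"); im=eyes.read_camera("wrist"); cv2.imwrite("pics/w2.png",im[:,:,::-1])
np.save("w2.npy",dict(ci),allow_pickle=True); print(s["tcp_pos"],s["orientation"])
E
```

```text
clock: 2.23
tcp_pos: [0.5525, 0.0581, 0.2578]
orientation: [-0.003, 0.02, 1.0, 0.0]
wrist_force: [-0.0, 0.2, -0.1]
finger_gap: 0.0853
grip_force: 0.0
[0.55254832 0.05805091 0.25777109] [-3.18885719e-03  2.02268344e-02  9.99790311e-01  2.02427781e-04]
```

View pics/w2.png

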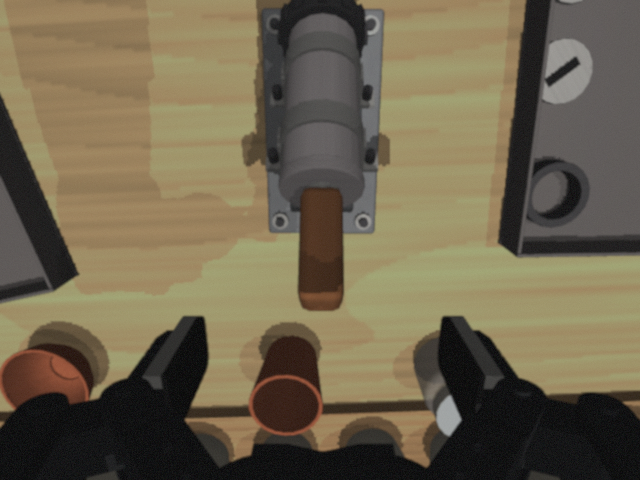

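The handle is vertical in the wrist picture at column 321, and the fingers are centred on it. Its end spans rows 291-309. Next I'll triangulate the end across the two wrist views.

```bash
python3 - <<'E'
from h import *
C=[];Pb=[]
for n,x,rng in(("w1",(222,260),(250,362)),("w2",(300,343),(190,325))):
    ci=np.load(n+".npy",allow_pickle=True).item(); im=cv2.imread(f"pics/{n}.png")
    xm=(x[0]+x[1])//2
    h=cv2.cvtColor(im,cv2.COLOR_BGR2HSV)[rng[0]:rng[1],xm-5:xm+6]
    print(n,[(rng[0]+i,int(h[i,:,0].mean()),int(h[i,:,1].mean()),int(h[i,:,2].mean())) for i in list(range(0,len(h))) if i>len(h)-36][::2]); C.append(ci)
cs=eyes.camera_info("side")
# side-view: handle end centre ray vs barrel vertical plane (yaw -.041 through handle y)
nrm=np.array([.041,1,0]); p0=np.array([.5525,.0581,0])
D=lambda x,y:(275+(x-368-1.2)/3.5,165+(y-1.2)/3.5)
for q in [(700,33),(733,70),(716,52),(620,95),(655,133),(638,114)]:
    o,d=ray(cs,[D(*q)]); print(q,(o+d[0]*((p0-o)@nrm)/(d[0]@nrm)).round(4))
for a,b in((349,309),(347,309),(336,291)):
    print(tri(C[0],(241,a),C[1],(321,b)))
E
```

```text
w1 [(327, 11, 144, 126), (329, 11, 143, 125), (331, 11, 146, 124), (333, 11, 145, 124), (335, 11, 144, 125), (337, 12, 145, 130), (339, 12, 145, 136), (341, 11, 145, 142), (343, 12, 144, 136), (345, 12, 146, 118), (347, 11, 143, 109), (349, 13, 128, 104), (351, 18, 98, 104), (353, 17, 97, 91), (355, 15, 108, 74), (357, 10, 123, 60), (359, 9, 142, 51), (361, 8, 141, 51)]
w2 [(290, 11, 137, 64), (292, 12, 142, 88), (294, 12, 144, 115), (296, 11, 145, 119), (298, 12, 145, 115), (300, 12, 143, 106), (302, 12, 143, 97), (304, 11, 142, 95), (306, 11, 143, 96), (308, 11, 142, 99), (310, 16, 111, 113), (312, 23, 84, 157), (314, 24, 82, 160), (316, 24, 83, 160), (318, 23, 85, 160), (320, 21, 89, 159), (322, 21, 90, 160), (324, 20, 92, 159)]
(700, 33) [0.5664 0.0575 0.2165]
(733, 70) [0.592  0.0565 0.1791]
(716, 52) [0.5787 0.057  0.1977]
(620, 95) [0.5167 0.0596 0.1769]
(655, 133) [0.5427 0.0585 0.1364]
(638, 114) [0.5299 0.059  0.1569]
(array([0.58263632, 0.05606024, 0.20264453]), np.float64(0.00015014380703726188))
(array([0.58337798, 0.05573673, 0.19996871]), np.float64(0.0014303786678596464))
(array([0.57225637, 0.0566997 , 0.20131999]), np.float64(0.000721920112893993))
```

```bash
python3 -m inch '[0,0,3,0, 0,0,3,0, 0.2,0,1.5,0, 0,0,1.4,0, 0,0,0,0]'; python3 -m inch '[0,0,0,0, 0,0,0,0, 0,0,0,0, 0,0,0,0, 0,0,0,0]' -1 80;  python3 -m inch '[0,0,0,0, 0,0,0,0, 0,0,0,0, 0,0,0,0, 0,0,0,0]'
python3 - <<'E'
from h import *
s=get_state();print(s["tcp_pos"],s["orientation"],s["wrist_force"],s["ft_torque"],s["finger_gap"],s["grip_force"])
E
```

```text
clock: 2.7
tcp_pos: [0.553, 0.0584, 0.1713]
orientation: [0.0, 0.02, 1.0, 0.0]
wrist_force: [-0.8, 0.0, -0.6]
finger_gap: 0.0855
grip_force: 0.0
clock: 3.12
tcp_pos: [0.554, 0.0571, 0.172]
orientation: [0.001, 0.021, 1.0, 0.0]
wrist_force: [0.9, -1.7, 5.1]
finger_gap: 0.0258
grip_force: 10.4
clock: 3.53
tcp_pos: [0.5541, 0.057, 0.1721]
orientation: [0.001, 0.021, 1.0, 0.0]
wrist_force: [0.5, -0.1, 5.1]
finger_gap: 0.0242
grip_force: 79.8
[0.55407919 0.05698667 0.17205937] [1.15443900e-03 2.10509799e-02 9.99777731e-01 1.14299305e-04] [ 0.46670446 -0.14132124  5.08038447] [ 0.03913042  0.11995457 -0.09859775] 0.024197163403229187 79.83834385871887
```

```bash
python3 -m inch '[-0.38,0,-0.32,0, -0.77,0,-0.64,0, -0.77,0,-0.64,0, -0.77,0,-0.64,0, -0.38,0,-0.32,0]'
python3 - <<'E'
from h import *
s=get_state();print(s["tcp_pos"],s["orientation"],s["wrist_force"],s["ft_torque"],s["finger_gap"],s["grip_force"])
im=eyes.read_camera("wrist"); cv2.imwrite("pics/w3.png",im[:,:,::-1])
E
```

```text
clock: 3.95
tcp_pos: [0.5843, 0.0557, 0.1965]
orientation: [-0.0, 0.021, 1.0, 0.0]
wrist_force: [-1.4, 0.7, -1.0]
finger_gap: 0.0242
grip_force: 79.0
[0.58433144 0.05565691 0.19649705] [-4.37545775e-04  2.09884187e-02  9.99779622e-01  5.25773288e-05] [-1.39941877  0.72321903 -0.9839226 ] [0.03059526 0.37796553 0.0499686 ] 0.02420895107746893 79.0393853187561
```

View pics/w3.png

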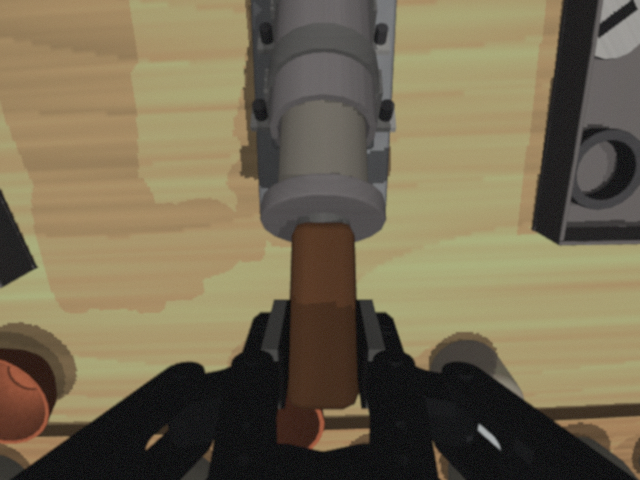

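The ram is 39 mm out and in line, with low forces, so I'll continue.

```bash
python3 -m inch '[-0.77,0,-0.64,0, -0.77,0,-0.64,0, -0.77,0,-0.64,0, -0.77,0,-0.64,0, -0.38,0,-0.32,0]'; python3 -m inch '[-0.77,0,-0.64,0, -0.77,0,-0.64,0, -0.77,0,-0.64,0, -0.38,0,-0.32,0, 0,0,0,0]'; python3 -m inch '[-0.77,0,-0.64,0, -0.77,0,-0.64,0, -0.77,0,-0.64,0, 0,0,0,0, 0,0,0,0]'
python3 - <<'E'
from h import *
s=get_state();print(s["tcp_pos"],s["orientation"],s["wrist_force"],s["ft_torque"],s["joint_pos"])
im=eyes.read_camera("wrist");im2=eyes.read_camera("side"); cv2.imwrite("pics/w4.png",np.hstack([cv2.resize(im,(400,300)),cv2.resize(im2[100:340,220:540],(400,300))])[:,:,::-1])
E
```

```text
clock: 4.42
tcp_pos: [0.6186, 0.0543, 0.2252]
orientation: [-0.0, 0.021, 1.0, 0.0]
wrist_force: [-1.3, -0.2, -0.7]
finger_gap: 0.0241
grip_force: 79.0
clock: 4.83
tcp_pos: [0.6463, 0.0531, 0.2477]
orientation: [0.001, 0.021, 1.0, 0.0]
wrist_force: [0.5, -0.1, -2.1]
finger_gap: 0.0246
grip_force: 79.2
clock: 5.25
tcp_pos: [0.6684, 0.0522, 0.2663]
orientation: [-0.0, 0.021, 1.0, 0.0]
wrist_force: [-0.4, 0.3, -2.5]
finger_gap: 0.0241
grip_force: 79.2
[0.66840695 0.05223397 0.26630792] [-1.34943887e-04  2.09120589e-02  9.99781309e-01  4.96335683e-05] [-0.44370002  0.29297543 -2.51965545] [ 0.01289993 -0.12988232 -0.02620602] [-4.16641308e-02  5.11601278e-01  4.56822160e-01  1.51628910e+00
  9.36458479e-05  1.63023814e-04]
```

View pics/w4.png

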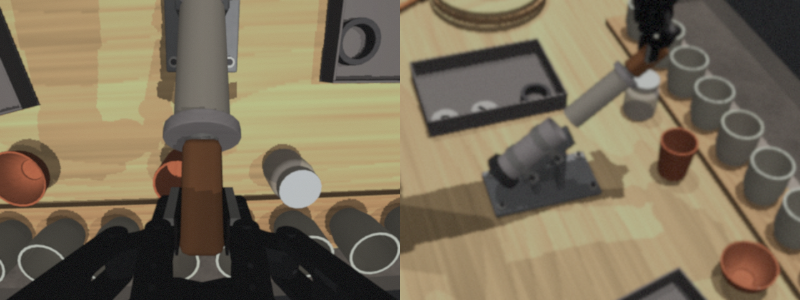

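The plunger is free of the barrel and still at the barrel's slope. Next I'll carry it sideways, then back over the parts tray.

```bash
python3 -m inch '[0,1.0,-2,0, 0,2.5,-1.5,0, 0,3.5,0,0, 0,3.5,0,0, 0.5,3.5,0,0]' - 100; python3 -m inch '[1.5,3,0,0, 2.6,2.5,0,0, 2.6,2.5,0,0, 2.6,2.5,0,0, 2.6,2.5,0,0]'; python3 -m inch '[2.6,2.5,0,0, 2.6,1.7,0,0, 1.5,0.7,2,0, 0,0,3,0, 0,0,3,0]';python3 -m inch '[0,0,1,0, 0,0,0,0, 0,0,0,0, 0,0,0,0, 0,0,0,0]'
python3 - <<'E'
from h import *
s=get_state();ci=eyes.camera_info("wrist");print(s["tcp_pos"],s["orientation"],s["wrist_force"],s["ft_torque"])
im=eyes.read_camera("wrist");im2=eyes.read_camera("side"); cv2.imwrite("pics/w5raw.png",im[:,:,::-1]);np.save("w5.npy",dict(ci),allow_pickle=True)
cv2.imwrite("pics/w5.png",np.vstack([np.hstack([cv2.resize(im,(400,300)),cv2.resize(im2[80:260,180:420],(400,300))]),np.zeros((0,800,3),np.uint8)])[:,:,::-1])
E
```

```text
clock: 5.77
tcp_pos: [0.6694, 0.1931, 0.3017]
orientation: [0.0, 0.022, 1.0, 0.0]
wrist_force: [-0.2, 0.9, -2.2]
finger_gap: 0.0239
grip_force: 102.1
clock: 6.18
tcp_pos: [0.5538, 0.3281, 0.3013]
orientation: [-0.0, 0.021, 1.0, -0.0]
wrist_force: [-0.0, 0.6, -1.8]
finger_gap: 0.0236
grip_force: 101.9
clock: 6.6
tcp_pos: [0.4894, 0.3801, 0.2222]
orientation: [0.001, 0.019, 1.0, 0.001]
wrist_force: [-0.3, 0.5, -2.9]
finger_gap: 0.0238
grip_force: 102.2
clock: 7.02
tcp_pos: [0.4923, 0.3793, 0.2141]
orientation: [0.002, 0.021, 1.0, 0.001]
wrist_force: [-0.3, -0.3, -1.9]
finger_gap: 0.0237
grip_force: 101.9
[0.49227314 0.37930455 0.21408139] [1.51936354e-03 2.11995754e-02 9.99773633e-01 9.75690098e-04] [-0.34995413 -0.27381923 -1.88697707] [-0.0172297  -0.14916455  0.00170741]
```

View pics/w5.png

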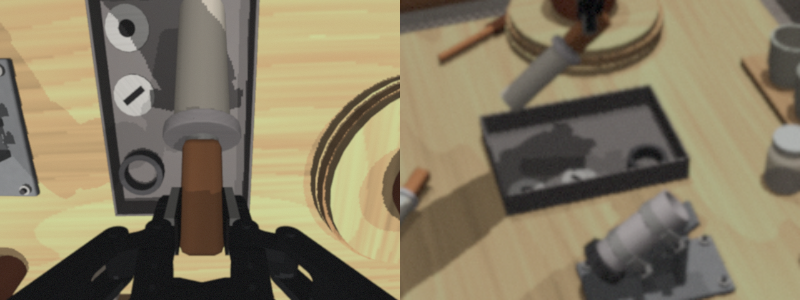

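The wrist view shows the tray rims at about half-scale (90,0)-(117,213) on the left and (257,0)-(250,185) on the right, with the near corner at (117,214).

```bash
python3 - <<'E'
from h import *
ci=np.load("w5.npy",allow_pickle=True).item()
print(plane(ci,[(145,2),(184,342),(413,2),(402,300)],.045).round(4))
print(plane(ci,[(203,46),(213,152)],.010).round(4),plane(ci,[(226,274)],.028).round(4))
cs=eyes.camera_info("scene");im=cv2.imread("pics/scene0.png")
print(plane(cs,[(439,272),(524,281)],.045).round(4))
E
```

```text
[[0.3346 0.2594 0.045 ]
 [0.6132 0.2462 0.045 ]
 [0.3431 0.4505 0.045 ]
 [0.5783 0.447  0.045 ]]
[[0.3606 0.2881 0.01  ]
 [0.4456 0.2859 0.01  ]] [[0.5538 0.2887 0.028 ]]
[[0.3293 0.2551 0.045 ]
 [0.3267 0.4531 0.045 ]]
```

```bash
python3 -m inch '[0,0.5,2,0, 0,0,2,0, 0,0,2,0, 0,0,1,0, 0,0,0,0]'; python3 -m inch '[0,0,0.4,0, 0,0,0.4,0, 0,0,0.4,0, 0,0,0.3,0, 0,0,0,0]'; python3 -c "
from h import *
s=get_state();print(s['tcp_pos'],s['wrist_force'],s['ft_torque'])"
```

```text
clock: 7.53
tcp_pos: [0.49, 0.3831, 0.1397]
orientation: [-0.002, 0.021, 1.0, -0.001]
wrist_force: [-0.6, -0.1, -2.8]
finger_gap: 0.0237
grip_force: 101.8
clock: 7.95
tcp_pos: [0.4911, 0.3839, 0.1267]
orientation: [-0.0, 0.021, 1.0, -0.0]
wrist_force: [0.3, 0.4, -2.4]
finger_gap: 0.0239
grip_force: 101.9
[0.49107661 0.38389605 0.12666768] [ 0.26563822  0.42118267 -2.38434002] [-0.02039562 -0.09444144 -0.04019848]
```

```bash
python3 -m inch '[0,0,0.2,0, 0,0,0.2,0, 0,0,0.2,0, 0,0,0,0, 0,0,0,0]'; python3 -m inch '[0,0,0.2,0, 0,0,0.2,0, 0,0,0.2,0, 0,0,0,0, 0,0,0,0]'; python3 -c "
from h import *
s=get_state();print(s['tcp_pos'],s['wrist_force'],s['ft_torque'])"
```

```text
clock: 8.37
tcp_pos: [0.4912, 0.384, 0.1211]
orientation: [0.0, 0.021, 1.0, 0.0]
wrist_force: [-0.8, -0.1, -1.7]
finger_gap: 0.0235
grip_force: 102.2
clock: 8.78
tcp_pos: [0.4936, 0.3844, 0.1179]
orientation: [0.003, 0.021, 1.0, 0.001]
wrist_force: [3.5, -1.3, 12.7]
finger_gap: 0.0238
grip_force: 103.4
[0.49361582 0.38440663 0.11793504] [ 3.48643808 -1.31072679 12.68430619] [-0.66175152  0.36054701  0.2120535 ]
```

Contact at TCP z of about 0.119, as expected. I'll ease the grip and lay the handle down in an arc about the lower end.

```bash
python3 -m inch '[0,0,0,0, -0.52,0,0.5,0, -0.52,0,0.55,0, -0.47,0,0.57,0, -0.47,0,0.57,0]' - 30; python3 -c "
from h import *
s=get_state();print(s['tcp_pos'],s['wrist_force'],s['ft_torque'])
im=eyes.read_camera('wrist');im2=eyes.read_camera('side')
cv2.imwrite('pics/w6.png',np.hstack([cv2.resize(im,(400,300)),cv2.resize(im2[80:260,180:420],(400,300))])[:,:,::-1])"
```

```text
clock: 9.2
tcp_pos: [0.5111, 0.3833, 0.0936]
orientation: [0.0, 0.021, 1.0, 0.0]
wrist_force: [-1.6, -1.4, 4.2]
finger_gap: 0.024
grip_force: 101.9
[0.51107703 0.38328234 0.09358664] [-1.62397074 -1.41682326  4.15408362] [-0.41760449  1.49650866  0.20108078]
```

View pics/w6.png

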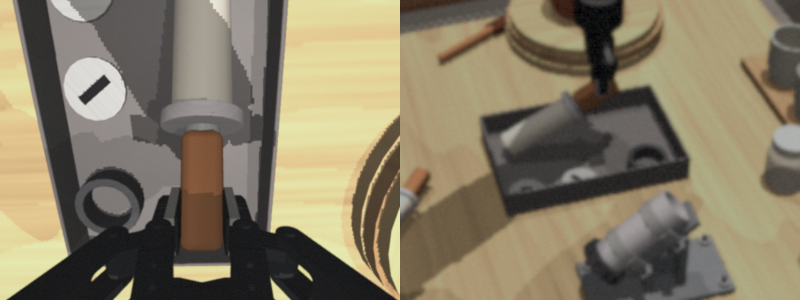

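The plunger is tilting down as planned and is well clear of the nut and walls. The grip still reads 102 N, so I'll resend it together with the opening value.

```bash
python3 -m inch '[0,0,0,0, -0.42,0,0.61,0, -0.42,0,0.61,0, -0.36,0,0.64,0, -0.36,0,0.64,0]' -1 30;  python3 -c "
from h import *
s=get_state();print(s['tcp_pos'],s['wrist_force'],s['ft_torque'])"
python3 -m inch '[-0.31,0,0.67,0, -0.31,0,0.67,0, -0.25,0,0.7,0, -0.25,0,0.7,0, 0,0,0,0]';  python3 -c "
from h import *
s=get_state();print(s['tcp_pos'],s['wrist_force'],s['ft_torque'])"
```

```text
clock: 9.72
tcp_pos: [0.5266, 0.3824, 0.0673]
orientation: [-0.0, 0.021, 1.0, 0.0]
wrist_force: [2.6, 0.2, 1.5]
finger_gap: 0.0236
grip_force: 101.9
[0.52660334 0.38241929 0.0672985 ] [2.58309293 0.21673203 1.47556418] [ 0.0516039   0.38416907 -0.03783901]
clock: 10.13
tcp_pos: [0.538, 0.3818, 0.0389]
orientation: [-0.0, 0.021, 1.0, -0.0]
wrist_force: [-1.1, 1.1, 3.5]
finger_gap: 0.0238
grip_force: 102.1
[0.53796925 0.38182583 0.03886039] [-1.08266855  1.11582452  3.47606188] [ 0.29654537  0.82956824 -0.21037398]
```

```bash
python3 -m inch '[-0.12,0,0.3,0, -0.1,0,0.3,0, 0,0,0,0, 0,0,0,0, 0,0,0,0]'; python3 -c "
from h import *
s=get_state();print(s['wrist_force'],s['ft_torque'])"
python3 -m inch '[-0.05,0,0.2,0, -0.05,0,0.1,0, 0,0,0,0, 0,0,0,0, 0,0,0,0]';  python3 -c "
from h import *
s=get_state();print(s['tcp_pos'],s['wrist_force'],s['ft_torque'])"
```

```text
clock: 10.55
tcp_pos: [0.5397, 0.3819, 0.0348]
orientation: [-0.0, 0.021, 1.0, -0.0]
wrist_force: [-1.8, -0.5, 2.9]
finger_gap: 0.024
grip_force: 101.9
[-1.81295582 -0.45998044  2.94393831] [ 0.05310215  1.12211282 -0.0068491 ]
clock: 10.97
tcp_pos: [0.5409, 0.3819, 0.0316]
orientation: [-0.0, 0.021, 1.0, 0.0]
wrist_force: [-0.2, 0.9, 1.9]
finger_gap: 0.0237
grip_force: 101.6
[0.54088213 0.38185759 0.03155801] [-0.17765697  0.94977687  1.93837946] [ 0.14298279  0.97615275 -0.0766351 ]
```

```bash
for i in 1; do python3 -m inch '[0,0,0.15,0, 0,0,0.1,0, 0,0,0,0, 0,0,0,0, 0,0,0,0]'; done; python3 -c "
from h import *
s=get_state();print(s['wrist_force'],s['ft_torque'])"
python3 -m inch '[0,0,0.15,0, 0,0,0.1,0, 0,0,0,0, 0,0,0,0, 0,0,0,0]';  python3 -c "
from h import *
s=get_state();print(s['tcp_pos'],s['wrist_force'],s['ft_torque'])"
```

```text
clock: 11.38
tcp_pos: [0.5414, 0.3817, 0.029]
orientation: [0.0, 0.021, 1.0, -0.0]
wrist_force: [0.5, -0.6, 1.8]
finger_gap: 0.0242
grip_force: 101.6
[ 0.45720581 -0.55247435  1.75790398] [-0.123633    0.1947468   0.08081209]
clock: 11.8
tcp_pos: [0.5415, 0.382, 0.0271]
orientation: [0.001, 0.021, 1.0, 0.0]
wrist_force: [3.0, -0.4, 3.8]
finger_gap: 0.0238
grip_force: 102.0
[0.54154335 0.38201233 0.02707842] [ 3.0176463  -0.39657254  3.81659369] [-0.20106634  0.22969238  0.13937401]
```

```bash
python3 -m inch '[0,0,0.15,0, 0,0,0,0, 0,0,0,0, 0,0,0,0, 0,0,0,0]';  python3 -c "
from h import *
s=get_state();print(s['tcp_pos'],s['wrist_force'],s['ft_torque'])
im2=eyes.read_camera('side');im=eyes.read_camera('wrist');cv2.imwrite('pics/w7.png',np.hstack([cv2.resize(im,(400,300)),cv2.resize(im2[110:230,220:380],(400,300),interpolation=cv2.INTER_CUBIC)])[:,:,::-1])"
```

```text
clock: 12.22
tcp_pos: [0.5414, 0.3822, 0.0257]
orientation: [0.0, 0.021, 1.0, 0.0]
wrist_force: [4.7, 0.1, 6.1]
finger_gap: 0.0237
grip_force: 102.2
[0.54139048 0.38220248 0.02567068] [4.69410249 0.10045937 6.11973098] [-0.17946793  0.46509129  0.13541023]
```

The force rises steadily, so the collar is on the floor. I'll open partway and lift straight up.

```bash
python3 -m inch '[0,0,0,0, 0,0,0,0, 0,0,0,0, 0,0,0,0, 0,0,0,0]' 0.1;  python3 -m inch '[0,0,-1,0, 0,0,-2,0, 0,0,-3,0, 0,0,-4,0, 0,0,-4,0]'; python3 -m inch '[2,0,-4,0, 3,0,-2,0, 0,0,0,0, 0,0,0,0, 0,0,0,0]';  python3 -c "
from h import *
s=get_state();print(s['tcp_pos'],s['wrist_force'],s['ft_torque'])
im2=eyes.read_camera('side');im=eyes.read_camera('wrist');cv2.imwrite('pics/w8.png',np.hstack([cv2.resize(im,(400,300)),cv2.resize(im2[110:230,220:380],(400,300),interpolation=cv2.INTER_CUBIC)])[:,:,::-1])"
```

```text
clock: 12.73
tcp_pos: [0.5404, 0.3818, 0.0246]
orientation: [-0.0, 0.021, 1.0, -0.0]
wrist_force: [-0.5, 0.6, -0.1]
finger_gap: 0.0466
grip_force: 0.0
clock: 13.15
tcp_pos: [0.54, 0.3814, 0.1664]
orientation: [-0.001, 0.021, 1.0, -0.0]
wrist_force: [1.8, 0.5, 0.0]
finger_gap: 0.0472
grip_force: 0.0
clock: 13.57
tcp_pos: [0.4924, 0.3839, 0.2224]
orientation: [0.0, 0.021, 1.0, 0.0]
wrist_force: [0.7, -0.2, -0.6]
finger_gap: 0.0466
grip_force: 0.0
[0.49237001 0.38390335 0.2224294 ] [ 0.67387306 -0.17046037 -0.64001889] [-0.03187717  0.01110924 -0.00598978]
```

View pics/w8.png

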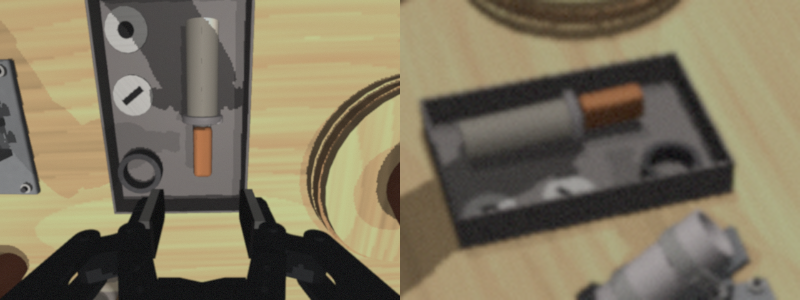

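The plunger lies level in the parts tray, from about (202,20) to (203,175) in the wrist view. The dies and nut haven't moved and the gripper is clear.

```bash
python3 -c "
from workcell import env
print(env.hand_in())"
```

```text
the job is handed in; nothing more can be done
None
```

The plunger was drawn straight out of the barrel and laid level in the parts tray beside the dies and ring nut; the job was handed in at about 13.7 s with the gripper clear, and no verdict was returned.

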